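Pack the stacking first-aid caddy

TASK

Put the desk's first-aid caddy together on its black base, in this order: seat the blue deep tray on the base, stand the blue-capped vial upright in it, seat the yellow shallow tray on top, lay the narrow plaster roll flat in that tray, and close it with the green lid. Every part must sit fully down in the one below, long sides in line (either way round). Do not knock over or push aside the purple-capped vials, the wide plaster roll or the stapler.

Things in the scene. Friction and masses are not known exactly. Their poses are not given: they have to be found in the camera images.
- base: fixed black caddy base, a low rectangular frame with a recess: 70 x 132 mm, 11 mm high; recess 58 x 120 mm, its grey floor 4 mm above the desk. The foot of the deep tray drops into the recess and the tray's walls rest on the frame, with the tray's origin then 6 mm above the base's; its origin is the centre of its underside, x across the width, y along the length, z up (either way round fits)
- deep_tray: blue open stacking tray, 64 x 126 mm, 66 mm high in all: a foot 47 x 109 mm and 5 mm high below the walls; walls 3 mm, inside 58 x 120 mm, inner floor 8 mm above the origin. Its mouth takes the foot of the shallow tray, whose origin is then 61 mm above the deep tray's. Easily gripped across its 64 mm width; about 0.09 kg; its origin is the centre of its underside, x across the width, y along the length, z up (either way round fits)
- shallow_tray: yellow open stacking tray, 64 x 126 mm, 40 mm high in all: a foot 47 x 109 mm and 5 mm high below the walls; walls 3 mm, inside 58 x 120 mm, inner floor 8 mm above the origin. Its mouth takes the foot of the lid, whose origin is then 35 mm above the tray's. Easily gripped across its 64 mm width; about 0.06 kg; its origin is the centre of its underside, x across the width, y along the length, z up (either way round fits)
- lid: green lid with two white crosses, 64 x 126 mm: a foot 47 x 109 mm and 5 mm high below a 5 mm plate, and on the plate an upright grip bar 16 mm wide (in x), 46 mm long (in y), whose top is 41 mm above the origin; about 0.06 kg; its origin is the centre of its underside, x across the width, y along the length, z up (either way round fits)
- vial_blue: small white vial with a BLUE cap, standing upright, 23 mm across, 49 mm high, about 16 g; origin the centre of its underside, z up
- roll_narrow: the smaller, narrower skin-coloured plaster roll, lying flat: 42 mm across, 12 mm high (its core counts as solid), about 30 g; origin the centre of its underside, z up
- vial_purple_1: small white vial with a PURPLE cap, 23 mm across, 49 mm high, to be left alone; origin the centre of its underside
- vial_purple_2: another small white vial with a PURPLE cap, 23 mm across, 49 mm high, to be left alone; origin the centre of its underside
- roll_wide: the larger, wider skin-coloured plaster roll, lying flat: 52 mm across, 25 mm high, to be left alone; origin the centre of its underside
- stapler: dark blue stapler, 148 x 36 mm, 45 mm high, to be left alone; origin the centre of its underside, x along its length
Things that resemble listed ones, but are neither listed nor needed, are in the scene too. What is shaped like the vial_blue but orange, pink or red is not meant.

How it is judged:
On the way, in this order (a step that is already met when the one before it is completed fails the run):
1. the blue deep tray sits seated on the black base, let go (horizontal distance between deep_tray and base below 0.012 m and z of deep_tray in the frame of base between 0.002 and 0.01 m and angle between the y axis of deep_tray and the y axis of base, either way round below 0.2 rad and angle between deep_tray's own z axis and vertical below 0.08 rad and contact force between deep_tray and the fingers below 0.1 N), for 0.2 s.
2. the blue-capped vial stands in the deep tray, let go (x of vial_blue in the frame of deep_tray between -0.03 and 0.03 m and y of vial_blue in the frame of deep_tray between -0.06 and 0.06 m and z of vial_blue in the frame of deep_tray between 0.003 and 0.013 m and angle between vial_blue's own z axis and vertical below 0.25 rad and contact force between vial_blue and the fingers below 0.1 N), for 0.2 s.
3. the yellow shallow tray sits seated on the deep tray, let go (horizontal distance between shallow_tray and deep_tray below 0.012 m and z of shallow_tray in the frame of deep_tray between 0.057 and 0.065 m and angle between the y axis of shallow_tray and the y axis of deep_tray, either way round below 0.2 rad and angle between shallow_tray's own z axis and vertical below 0.08 rad and contact force between shallow_tray and the fingers below 0.1 N), for 0.2 s.
4. the narrow plaster roll lies flat in the shallow tray, let go (x of roll_narrow in the frame of shallow_tray between -0.03 and 0.03 m and y of roll_narrow in the frame of shallow_tray between -0.06 and 0.06 m and z of roll_narrow in the frame of shallow_tray between 0.003 and 0.013 m and angle between roll_narrow's own z axis and vertical below 0.2 rad and contact force between roll_narrow and the fingers below 0.1 N), for 0.2 s.
5. the green lid sits seated on the shallow tray, let go (horizontal distance between lid and shallow_tray below 0.012 m and z of lid in the frame of shallow_tray between 0.031 and 0.039 m and angle between the y axis of lid and the y axis of shallow_tray, either way round below 0.2 rad and angle between lid's own z axis and vertical below 0.08 rad and contact force between lid and the fingers below 0.1 N), for 0.2 s.
At the end, for the whole second after the job is handed in: Base, deep tray, shallow tray and lid are seated on one another (centred within 12 mm, height within 4 mm, level to 0.08, aligned to 0.2 rad); the blue-capped vial stands in the deep tray (tilt < 0.25), the narrow roll lies flat in the shallow one (tilt < 0.2); all let go, at rest (horizontal distance between deep_tray and base below 0.012 m and z of deep_tray in the frame of base between 0.002 and 0.01 m and angle between the y axis of deep_tray and the y axis of base, either way round below 0.2 rad and angle between each of deep_tray, shallow_tray, lid's own z axis and vertical below 0.08 rad and linear speed of each of deep_tray, vial_blue, shallow_tray, roll_narrow, lid below 0.02 m/s and x of vial_blue in the frame of deep_tray between -0.03 and 0.03 m and y of vial_blue in the frame of deep_tray between -0.06 and 0.06 m and z of vial_blue in the frame of deep_tray between 0.003 and 0.013 m and angle between vial_blue's own z axis and vertical below 0.25 rad and horizontal distance between shallow_tray and deep_tray below 0.012 m and z of shallow_tray in the frame of deep_tray between 0.057 and 0.065 m and angle between the y axis of shallow_tray and the y axis of deep_tray, either way round below 0.2 rad and x of roll_narrow in the frame of shallow_tray between -0.03 and 0.03 m and y of roll_narrow in the frame of shallow_tray between -0.06 and 0.06 m and z of roll_narrow in the frame of shallow_tray between 0.003 and 0.013 m and angle between roll_narrow's own z axis and vertical below 0.2 rad and horizontal distance between lid and shallow_tray below 0.012 m and z of lid in the frame of shallow_tray between 0.031 and 0.039 m and angle between the y axis of lid and the y axis of shallow_tray, either way round below 0.2 rad); the robot touches nothing.
It fails at once if vial purple 1 pushed more than 30 mm from its place (distance of vial_purple_1 from where it was at the start of the episode above 0.03 m).
It fails at once if vial purple 2 pushed more than 30 mm from its place (distance of vial_purple_2 from where it was at the start of the episode above 0.03 m).
It fails at once if roll wide pushed more than 30 mm from its place (distance of roll_wide from where it was at the start of the episode above 0.03 m).
It fails at once if stapler pushed more than 30 mm from its place (distance of stapler from where it was at the start of the episode above 0.03 m).
It fails at once if a purple-capped vial knocked over (angle between any of vial_purple_1, vial_purple_2's own z axis and vertical above 0.5 rad).
It also fails if it takes over 125 s, if anything falls off the work surface, if the arm or the gripper's body presses on something with over 40 N, if the wrist force passes 120 N, or if a joint passes its speed limit or range.

ROBOT

A 6-joint arm with a two-finger parallel gripper is mounted at the origin on a cart in front of the work surface, level with it; the furniture and walls round the work are solid. World frame = base frame: x ahead of the robot, y to its left, z up, the work surface at z = 0. Lengths are in m, angles in rad, forces in N, time in s.
With the tool pointing down it reaches from about 0.4 to 0.825 m from the base axis. Payload 7 kg.
Tool frame: the origin (TCP) lies on the centre line of the jaws, within the pads' length; the fingertips stand 22 mm ahead of it and the grasp point (between the pads) lies 3 mm ahead of it; z points along the fingers, y is the line along which they close (so a half turn about z gives the same grasp; the last joint's range is limited). The gripper opens to 85 mm and grips with 20 to 120 N. Pads are 22 mm wide; open, the fingers measure 114 mm over their backs; the gripper's body (76 mm by 85 mm) begins 54 mm behind the grasp point. The pads swing forward as they close: fully open they stand 13 mm farther back than shut.
Start: joints at [-0.835, 0.359, 0.012, 0, -1.224, -0.288], TCP at [0.292, -0.608, 0.253] pointing down, gripper open.
Joint ranges: [-3.07, 3.07], [-1.43, 2.12], [-1.02, 1.25], [-3.03, 1.67], [-3.05, -0], [-3.03, 3.03]. Speed limits (rad/s): [2.39, 2.39, 3.01, 3.14, 3.14, 3.14].

INTERFACE

Orientations are given as a unit quaternion [x, y, z, w].
In Python, from cell import arm gives the robot as it stands. The module is installed in compiled form; this text tells all that it offers.
- The arm moves only by the shell command python3 -m creep 'ROWS'. ROWS is JSON, one flat list of numbers, 5 for each row, row after row: the shift along the tool's x, y, z in m, then the turn about the tool's z in rad, then the gripper's target within -1 to 1 (shut at 1, half-way at 0, fully open at -1). A call has 1 to 8 rows; each row shifts and turns the commanded pose from where the row before left it, along the tool's axes as they then stand; what a row does not reach is not made up. A row lasts 1/10 s, in which the tool goes at most 50 mm and 8.59 degrees, less where a joint would pass 70% of its speed; a pose out of reach is approached as far as the arm can. A call is refused whole if a number of a shift passes 0.05 or a number of a turn 0.15, either way. A call with a gripper value outside its range is refused whole. The fingers move at their own pace and stop on an object; the grip force is fixed at half the most. Time passes only in rows, so rows that do not move let the fingers close. It gives the time, the measured TCP pose, the force, the opening and the grip force at its end, in the units of the state.
- arm.get_obs(): the state, without advancing time (a new reading comes with each control period).
- arm.get_image(name): name is "scene" or "top"; returns a dict with "image" (400x640x3 uint8, red, green, blue), "range_z" (400x640 float32, m along the optical axis (not along the pixel's ray), 0 where there is no reading), "intrinsics" (3x3 intrinsics, pixels), "origin" and "rotation" of the camera in the world. Camera axes: x right, y up, looking along -z (the intrinsics and any distortion apply to the point x, -y, -z); pixel columns grow to the right and rows downward; lengths in m; the calibration is good to about 2 mm. A picture is of the moment at which its call begins.
- arm.sign_off(): hands the job in; it is judged then, once.
Trained networks look in a picture, given as the dict that the camera call returned (one of the last four; its "shot" number tells which), for a name from the list of things; names that differ only in an ending like _2 or _b are one class to them, and where a whole thing is asked for, a point or a joint stands for the part that bears it (a point fixed in the world has none). Each returns a list of dicts, best first, with "p" (0 to 1); they miss things now and then, are a little off and sometimes report something else, mostly with a low value. They report only what shows in the picture. A call takes as long as a camera call. They do not tell look-alikes from the thing itself.
- arm.trace(picture, query): "region" (400x640 bool, what is visible of it) and "box" ([left, top, width, height] in pixels, round what is visible of it).
The state is a dict: "time": time; "joints": joint angles; "qvel": joint speeds; "joint_efforts": joint torques, N m; "position": TCP position; "tcp_rot": TCP orientation; "contact_force": force on the tool from outside, world axes, zero at the start; "moment": the same for the moment, N m; "gripper_width": finger opening in m; "grasp_force": force on a finger pad.
Only numpy, scipy, OpenCV 4.12 (cv2) and the standard library are available. Lean on these libraries where they do the work, as an engineer would, in place of code of your own. Each camera call takes 0.05 s, during which the arm holds its last target. There are 200 camera calls.

## Working session

There is one attempt and no reset: what is moved stays moved. The work goes in short steps, Python scripts to look and compute and a shell command to move; the robot and the scene stay as the last step left them, time stands still between calls to the robot, and variables do not carry over. Pictures are saved under pics/ and viewed, at most 14 in all, crops included, and the job is handed in when it is done.

```bash
mkdir -p pics
cat > h.py <<'E'
import numpy as np,cv2
from cell import arm
def shot(name):
    p=arm.get_image(name); return p
def cloud(p):
    z=p["range_z"]; K=np.array(p["intrinsics"]); v,u=np.mgrid[:z.shape[0],:z.shape[1]]
    c=np.stack([(u-K[0,2])/K[0,0]*z,-(v-K[1,2])/K[1,1]*z,-z],-1)
    w=c@np.array(p["rotation"]).T+np.array(p["origin"]); w[z<=0]=np.nan
    return w
def save(p,n): cv2.imwrite("pics/"+n,p["image"][...,::-1])
E
python3 - <<'E'
from h import *
print(arm.get_obs())
for n in("top","scene"):
    p=shot(n); save(p,n+"0.png"); print(n,p["intrinsics"],p["origin"],p["rotation"],[k for k in p])
    w=cloud(p)
    for q in "base deep_tray shallow_tray lid vial_blue roll_narrow vial_purple_1 roll_wide stapler".split():
        for r in arm.trace(p,q)[:4]:
            m=r["region"]; x=w[m]; x=x[~np.isnan(x[:,0])]
            if len(x)<5: continue
            h=np.percentile(x[:,2],95); t=x[x[:,2]>h-.008]
            rc=cv2.minAreaRect((t[:,:2]*1000).astype(np.float32))
            print(q,round(r["p"],2),r["box"],len(x),"h",round(h,3),"mean",t.mean(0).round(3),"rect",np.round(rc[0],0),np.round(rc[1],0),round(rc[2],1))
E
```

```text
{'time': 0.0, 'joints': array([-8.34899847e-01,  3.59396694e-01,  1.10645575e-02, -4.01698660e-04,
       -1.22415275e+00, -2.88105167e-01]), 'qvel': array([ 1.93363673e-03,  2.25755642e-04, -7.91130677e-05, -2.13934107e-03,
        5.78096577e-04,  1.13877221e-03]), 'joint_efforts': array([-4.18043437e-04, -5.83321738e+01,  2.93419361e+01,  6.93676025e+00,
       -6.01617910e-03,  4.41190210e-06]), 'position': array([ 0.29204715, -0.60802979,  0.25235053]), 'tcp_rot': array([-2.21962946e-01,  9.75054718e-01,  8.28534381e-04, -2.49003538e-04]), 'contact_force': array([-0.19427923, -0.27805935,  0.25960107]), 'moment': array([0.00353096, 0.02671306, 0.00408833]), 'grasp_force': 0.0, 'gripper_width': 0.08535356728417996}
top [[496.84754119   0.         313.79670435]
 [  0.         496.84754119 198.95086805]
 [  0.           0.           1.        ]] [0.27617533 0.01335782 1.51529792] [-0.059829    0.05372521  0.70989199 -0.69970526] ['image', 'range_z', 'intrinsics', 'origin', 'rotation', 'shot']Traceback (most recent call last):
  File "<stdin>", line 5, in <module>
  File "h.py", line 8, in cloud
    w=c@np.array(p["rotation"]).T+np.array(p["origin"]); w[z<=0]=np.nan
      ~^~~~~~~~~~~~~~~~~~~~~~~~~~
ValueError: matmul: Input operand 1 has a mismatch in its core dimension 0, with gufunc signature (n?,k),(k,m?)->(n?,m?) (size 4 is different from 3)
```

Rotation is a quaternion.

```bash
sed -i 's/np.array(p\["rotation"\]).T/R.from_quat(p["rotation"]).as_matrix().T/; 1i from scipy.spatial.transform import Rotation as R' h.py
cat > scan.py <<'E'
from h import *
import sys
for n in("top","scene"):
    p=shot(n); save(p,n+sys.argv[1]+".png"); w=cloud(p); print(n)
    for q in sys.argv[2:]:
        for r in arm.trace(p,q)[:4]:
            m=r["region"]; x=w[m]; x=x[~np.isnan(x[:,0])]
            if len(x)<5: continue
            h=np.percentile(x[:,2],95); t=x[x[:,2]>h-.008]
            rc=cv2.minAreaRect((t[:,:2]*1000).astype(np.float32))
            c=np.median(p["image"][m],0)
            print(q,round(r["p"],2),r["box"],len(x),"h",round(h,3),"mean",t.mean(0).round(3),"rect",np.round(rc[0],0),np.round(rc[1],0),round(rc[2],1),"rgb",c)
E
python3 scan.py 0 base deep_tray shallow_tray lid vial_blue roll_narrow vial_purple_1 roll_wide stapler
```

```text
top
base 0.74 [349.3, 145.1, 43.2, 41.6] 997 h 0.014 mean [ 0.622 -0.152  0.009] rect [ 622. -154.] [132.  72.] 55.4 rgb [133. 130. 124.]
deep_tray 0.86 [232.5, 194.2, 49.3, 28.8] 1068 h 0.067 mean [0.487 0.196 0.065] rect [488. 196.] [ 65. 126.] 13.9 rgb [ 70.  98. 152.]
shallow_tray 0.61 [348.5, 194.9, 46.7, 29.9] 923 h 0.04 mean [ 0.484 -0.151  0.039] rect [ 487. -154.] [ 65. 126.] 14.7 rgb [176. 174.  36.]
lid 0.62 [351.4, 191.8, 47.5, 32.9] 949 h 0.041 mean [ 0.489 -0.156  0.039] rect [ 487. -154.] [ 65. 126.] 14.7 rgb [176. 174.  36.]
lid 0.6 [235.7, 153.7, 46.6, 34.1] 827 h 0.041 mean [0.615 0.201 0.041] rect [615. 201.] [45. 15.] 63.5 rgb [ 73. 154.  78.]
vial_blue 0.4 [220.7, 231.6, 10.9, 7.7] 37 h 0.052 mean [0.411 0.292 0.049] rect [411. 293.] [12. 13.] 45.6 rgb [155.  51.  36.]
vial_blue 0.38 [217.2, 199.2, 7.0, 4.9] 51 h 0.053 mean [0.522 0.305 0.05 ] rect [522. 305.] [11. 16.] 63.6 rgb [159. 112. 124.]
vial_blue 0.37 [187.6, 243.1, 9.1, 11.3] 58 h 0.052 mean [0.369 0.384 0.05 ] rect [369. 385.] [14. 16.] 43.3 rgb [162.  106.   20.5]
roll_narrow 0.63 [193.4, 185.5, 14.6,
[... 1559 characters left out ...]
[152. 148. 158.]
roll_narrow 0.51 [197.7, 275.3, 16.4, 13.2] 203 h 0.014 mean [0.548 0.379 0.012] rect [549. 378.] [37. 41.] 56.3 rgb [202.5 189.5 172. ]
vial_purple_1 0.42 [328.3, 214.3, 3.8, 16.9] 110 h 0.05 mean [0.481 0.032 0.047] rect [480.  30.] [13. 17.] 11.7 rgb [175. 142. 148.]
vial_purple_1 0.42 [385.6, 167.3, 9.4, 13.1] 59 h 0.048 mean [ 0.528 -0.334  0.045] rect [ 528. -334.] [11.  8.] 74.1 rgb [177.  169.5 157.5]
roll_wide 0.66 [281.2, 189.9, 19.5, 16.0] 222 h 0.027 mean [ 0.67  -0.011  0.025] rect [672. -13.] [51. 53.] 7.3 rgb [151.  145.5 134. ]
stapler 0.77 [399.3, 176.5, 36.7, 23.9] 551 h 0.045 mean [ 0.415 -0.343  0.043] rect [ 418. -348.] [138.  30.] 70.6 rgb [64. 62. 74.]
```

View pics/top0.png

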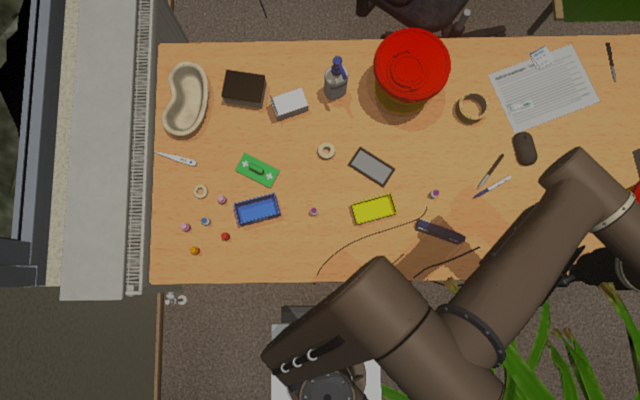

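View pics/scene0.png

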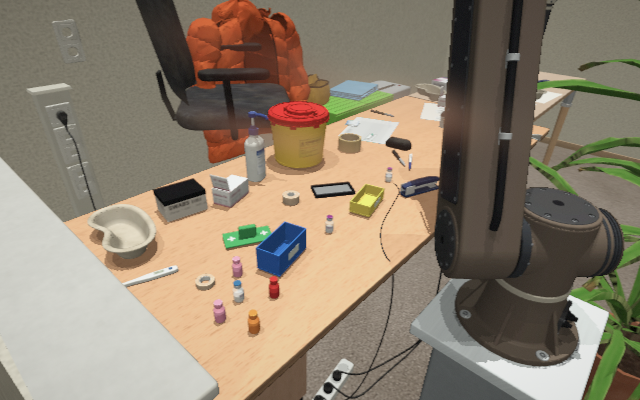

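The top view shows the base (371,167), blue tray (257,210), yellow tray (373,209) and lid (257,169). The blue vial at (205,221) sits among pink, red and orange look-alikes, and the narrow roll is at (200,191). Next I'll refine the vial and lid poses and write a helper that works out distances.

```bash
cat > go.py <<'E'
# usage: go.py x y z phi_deg(closing axis) -> remaining shift in tool axes and turn
from h import *
import sys
x,y,z,ph=map(float,sys.argv[1:5]); o=arm.get_obs()
M=R.from_quat(o["tcp_rot"]).as_matrix(); d=M.T@(np.array([x,y,z])-o["position"])
cur=np.degrees(np.arctan2(M[1,1],M[0,1])); t=(cur-ph+90)%180-90
M2=M@R.from_euler('z',t,degrees=True).as_matrix(); d2=M2.T@(np.array([x,y,z])-o["position"])
print("pos",o["position"].round(4),"phi",cur.round(1),"t",round(o["time"],1),"w",o["gripper_width"].round(4),"F",o["contact_force"].round(1),"tiltz",M[:,2].round(3),"j",o["joints"].round(2))
print("shift now-axes",d.round(4),"turn",np.radians(t).round(3),"| after-turn axes",d2.round(4))
E
python3 - <<'E'
from h import *
for n,b in(("top",(195,212,20,20)),("scene",(228,275,22,32))):
    p=shot(n); w=cloud(p); hs=cv2.cvtColor(p["image"],cv2.COLOR_RGB2HSV)
    m=np.zeros(hs.shape[:2],bool); m[b[1]:b[1]+b[3],b[0]:b[0]+b[2]]=1
    k=m&(w[...,2]>.035); x=w[k]; print(n,"vial",k.sum(),x.mean(0).round(3),x.min(0).round(3),x.max(0).round(3),"desk",np.nanmedian(w[m&(w[...,2]<.015)],0).round(4))
    k=cv2.inRange(hs,(50,80,40),(75,255,255))>0
    k&=(np.abs(w[...,0]-.615)<.1)&(np.abs(w[...,1]-.2)<.1)
    x=w[k]; r=cv2.minAreaRect((x[:,:2]*1000).astype(np.float32)); print("lid",r)
p["image"]
E
python3 go.py 0.488 0.196 0.2 193.9
```

```text
top vial 32 [0.457 0.353 0.047] [0.448 0.346 0.035] [0.465 0.362 0.056] desk [ 4.545e-01  3.634e-01 -2.000e-04]
lid ((614.1393432617188, 200.51539611816406), (123.7504653930664, 61.61819076538086), 62.399681091308594)
scene vial 72 [0.455 0.358 0.046] [0.448 0.348 0.035] [0.465 0.365 0.051] desk [0.4742 0.3403 0.0005]
lid ((614.6485595703125, 203.4824981689453), (123.44651794433594, 65.8921127319336), 61.516510009765625)Traceback (most recent call last):
  File "go.py", line 8, in <module>
    print("pos",o["position"].round(4),"phi",cur.round(1),"t",round(o["time"],1),"w",o["gripper_width"].round(4),"F",o["contact_force"].round(1),"tiltz",M[:,2].round(3),"j",o["joints"].round(2))
                                                                                     ^^^^^^^^^^^^^^^^^^^^^^^^
AttributeError: 'float' object has no attribute 'round'
```

```bash
sed -i 's/o\["gripper_width"\].round(4)/round(float(o["gripper_width"]),4)/' go.py; python3 go.py 0.488 0.196 0.2 193.9
```

```text
pos [ 0.2923 -0.6084  0.2533] phi 115.7 t 1.1 w 0.0852 F [ 0.2 -0.5 -0.2] tiltz [ 0. -0. -1.] j [-0.83  0.36  0.01  0.   -1.22 -0.29]
shift now-axes [-0.5248  0.6404  0.0533] turn -1.366 | after-turn axes [-0.7339 -0.3833  0.0533]
```

```bash
python3 -m creep '[-0.04,0.02,0,0,-1,-0.04,0.02,0,0,-1,-0.04,0.02,0,0,-1,-0.04,0.02,0,0,-1,-0.04,0.02,0,0,-1,-0.04,0.02,0,0,-1,-0.04,0.02,0,0,-1,-0.04,0.02,0,0,-1]'
python3 -m creep '[-0.017,0.04,0,0,-1,-0.017,0.04,0,0,-1,-0.017,0.04,0,0,-1,-0.017,0.04,0,0,-1,-0.017,0.04,0,0,-1,-0.017,0.04,0,0,-1,-0.017,0.04,0,0,-1,-0.017,0.04,0,0,-1]'
python3 -m creep '[-0.017,0.04,0,0,-1,-0.017,0.04,0,0,-1,-0.017,0.04,0,0,-1,-0.017,0.04,0,0,-1,0,0,0,-0.14,-1,0,0,0,-0.14,-1,0,0,0,-0.14,-1,0,0,0,-0.14,-1]'
python3 -m creep '[0,0,0,-0.14,-1,0,0,0,-0.14,-1,0,0,0,-0.14,-1,0,0,0,-0.14,-1,0,0,0,-0.14,-1,0,0,0,-0.1,-1,0,0,0,0,-1,0,0,0,0,-1]'
python3 go.py 0.488 0.196 0.05 13.9
```

```text
time: 1.95
position: [0.5123, -0.324, 0.2536]
tcp_rot: [-0.222, 0.975, -0.0, 0.0]
contact_force: [0.9, -0.2, 0.7]
gripper_width: 0.0849
grasp_force: 0.0
time: 2.75
position: [0.4951, 0.0234, 0.2537]
tcp_rot: [-0.222, 0.975, 0.0, 0.0]
contact_force: [0.8, -0.9, 0.4]
gripper_width: 0.0852
grasp_force: 0.0
time: 3.55
position: [0.4874, 0.1956, 0.2534]
tcp_rot: [-0.486, 0.874, -0.0, 0.0]
contact_force: [0.9, -0.3, 0.0]
gripper_width: 0.0854
grasp_force: 0.0
time: 4.35
position: [0.4875, 0.1953, 0.2534]
tcp_rot: [0.785, -0.62, 0.0, -0.0]
contact_force: [0.9, 0.3, -0.5]
gripper_width: 0.0854
grasp_force: 0.0
pos [0.4875 0.1953 0.2534] phi -166.6 t 4.3 w 0.0854 F [ 0.9  0.3 -0.5] tiltz [ 0.  0. -1.] j [ 0.75  0.11 -0.32  0.   -1.14 -0.52]
shift now-axes [-0.0005 -0.0006  0.2034] turn -0.009 | after-turn axes [-0.0005 -0.0007  0.2034]
```

```bash
python3 -m creep '[0,0,0.045,-0.01,-1,0,0,0.045,0,-1,0,0,0.04,0,-1,0,0,0.03,0,-1,0,0,0.02,0,-1,0,0,0.015,0,-1,0,0,0.008,0,-1,0,0,0,0,-1]'
python3 -m creep '[0,0,0,0,1,0,0,0,0,1,0,0,0,0,1,0,0,0,0,1,0,0,0,0,1,0,0,0,0,1,0,0,-0.01,0,1,0,0,-0.02,0,1]'
python3 -m creep '[0,0,-0.03,0,1,0,0,-0.04,0,1,0,0,-0.04,0,1,0,0,-0.03,0,1,0,0,0,0,1]'
python3 go.py 0.6215 -0.1525 0.15 -34.8
```

```text
time: 5.15
position: [0.4871, 0.195, 0.0495]
tcp_rot: [0.788, -0.615, -0.0, 0.001]
contact_force: [-0.1, 0.1, 0.6]
gripper_width: 0.0852
grasp_force: 0.0
time: 5.95
position: [0.4865, 0.1946, 0.0799]
tcp_rot: [0.789, -0.615, -0.0, 0.001]
contact_force: [0.6, -0.1, -1.1]
gripper_width: 0.0632
grasp_force: 65.9
time: 6.45
position: [0.4892, 0.1964, 0.2257]
tcp_rot: [0.789, -0.614, 0.001, -0.004]
contact_force: [0.5, 0.2, -1.3]
gripper_width: 0.0632
grasp_force: 66.0
pos [0.4892 0.1964 0.2257] phi -165.8 t 6.5 w 0.0632 F [ 0.5  0.2 -1.3] tiltz [ 0.007  0.005 -1.   ] j [ 0.75  0.13 -0.36  0.   -1.07 -0.51]
shift now-axes [ 0.3709 -0.0422  0.0749] turn 0.855 | after-turn axes [ 0.2116 -0.3075  0.0749]
```

```bash
python3 -m creep '[0.02,-0.002,0,0,1,0.04,-0.004,0,0,1,0.04,-0.005,0,0,1,0.04,-0.005,0,0,1,0.04,-0.005,0,0,1,0.04,-0.005,0,0,1,0.04,-0.005,0,0,1,0.04,-0.005,0,0,1]'
python3 -m creep '[0.04,-0.004,0,0,1,0.031,-0.002,0,0,1,0,0,0.02,0.12,1,0,0,0.02,0.14,1,0,0,0.02,0.14,1,0,0,0.01,0.14,1,0,0,0,0.14,1,0,0,0,0.14,1]'
python3 -m creep '[0,0,0,0.03,1,0,0,0,0,1,0,0,0,0,1,0,0,0,0,1]'
python3 go.py 0.6215 -0.1525 0.056 -34.8
```

```text
time: 7.25
position: [0.5954, -0.0884, 0.22]
tcp_rot: [0.789, -0.615, -0.0, 0.0]
contact_force: [0.5, 0.6, -1.0]
gripper_width: 0.0631
grasp_force: 66.0
time: 8.05
position: [0.6179, -0.1541, 0.1491]
tcp_rot: [-0.476, 0.88, 0.001, -0.001]
contact_force: [0.4, 0.4, -1.4]
gripper_width: 0.0635
grasp_force: 65.8
time: 8.45
position: [0.6188, -0.1541, 0.1504]
tcp_rot: [-0.466, 0.885, 0.0, 0.0]
contact_force: [0.4, -0.6, -1.0]
gripper_width: 0.0634
grasp_force: 65.8
pos [ 0.6188 -0.1541  0.1504] phi 145.6 t 8.4 w 0.0634 F [ 0.4 -0.6 -1. ] tiltz [ 0.  0. -1.] j [ 0.06  0.38 -0.21 -0.   -0.98 -0.66]
shift now-axes [-0.0028 -0.0013  0.0944] turn 0.006 | after-turn axes [-0.0028 -0.0013  0.0944]
```

```bash
python3 -m creep '[-0.003,-0.001,0.03,0.005,1,0,0,0.03,0,1,0,0,0.015,0,1,0,0,0.008,0,1,0,0,0.006,0,1,0,0,0.004,0,1,0,0,0.002,0,1,0,0,0,0,1]'
python3 go.py 0.6215 -0.1525 0.056 -34.8
```

```text
time: 9.25
position: [0.6219, -0.1523, 0.0575]
tcp_rot: [-0.463, 0.886, -0.0, 0.001]
contact_force: [-3.8, 1.1, 9.9]
gripper_width: 0.0634
grasp_force: 67.0
pos [ 0.6219 -0.1523  0.0575] phi 145.2 t 9.2 w 0.0634 F [-3.8  1.1  9.9] tiltz [ 0.002 -0.    -1.   ] j [ 0.06  0.48 -0.29  0.   -0.8  -0.67]
shift now-axes [0.0004 0.0002 0.0015] turn 0.0 | after-turn axes [0.0004 0.0002 0.0015]
```

```bash
python3 -m creep '[0,0,0,0,-1,0,0,0,0,-1,0,0,0,0,-1,0,0,0,0,-1,0,0,-0.02,0,-1,0,0,-0.04,0,-1,0,0,-0.04,0,-1,0,0,-0.04,0,-1]'
python3 -m creep '[0.01,-0.04,-0.02,0,-1,0.01,-0.04,0,0,-1,0.01,-0.04,0,0,-1,0.01,-0.04,0,0,-1,0.01,-0.04,0,0,-1,0,0,0,0,-1]'
python3 scan.py 1 base deep_tray; python3 go.py 0.4555 0.3565 0.15 0
```

```text
time: 10.05
position: [0.6212, -0.1523, 0.1966]
tcp_rot: [-0.463, 0.886, 0.0, -0.0]
contact_force: [1.0, -0.1, 0.7]
gripper_width: 0.0855
grasp_force: 0.0
time: 10.65
position: [0.7582, -0.3114, 0.2116]
tcp_rot: [-0.462, 0.887, 0.001, -0.001]
contact_force: [0.1, -0.1, -1.1]
gripper_width: 0.0852
grasp_force: 0.0
top
scene
base 0.72 [316.3, 189.3, 37.2, 7.3] 110 h 0.013 mean [ 0.595 -0.131  0.009] rect [ 595. -133.] [117.  10.] 57.6 rgb [22. 22. 24.]
deep_tray 0.85 [312.3, 167.0, 42.0, 27.0] 1041 h 0.072 mean [ 0.624 -0.145  0.069] rect [ 624. -149.] [127.  72.] 56.6 rgb [ 40.  66. 115.]
deep_tray 0.2 [229.2, 280.5, 14.8, 20.5] 246 h 0.05 mean [0.455 0.357 0.048] rect [457. 356.] [15. 17.] 49.6 rgb [165.  155.5 153.5]
pos [ 0.7568 -0.3066  0.2162] phi 145.2 t 10.9 w 0.085 F [ 0.2 -0.3 -0.6] tiltz [ 0.001 -0.    -1.   ] j [-0.15  0.61  0.35 -0.   -1.3  -0.46]
shift now-axes [-0.3727  0.6258  0.0659] turn -0.607 | after-turn axes [-0.6631  0.3014  0.0659]
```

View pics/scene1.png

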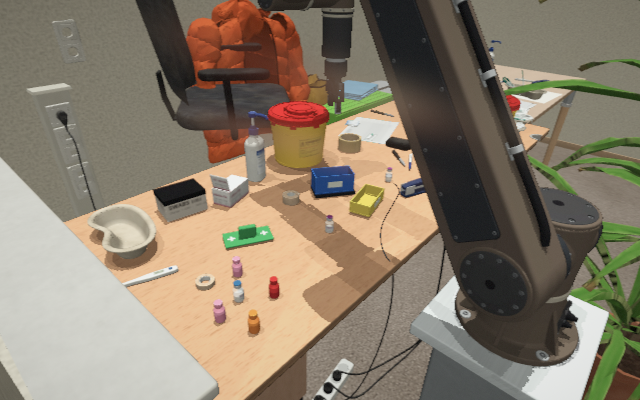

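```bash
python3 -m creep '[-0.025,0.042,0,0,0,-0.025,0.042,0,0,0,-0.025,0.042,0,0,0,-0.025,0.042,0,0,0,-0.025,0.042,0,0,0,-0.025,0.042,0,0,0,-0.025,0.042,0,0,0,-0.025,0.042,0,0,0]'
python3 -m creep '[-0.025,0.042,0,0,0,-0.025,0.042,0,0,0,-0.025,0.042,0,0,0,-0.025,0.042,0,0,0,-0.025,0.042,0,0,0,-0.025,0.042,0,0,0,-0.023,0.038,0,0,0,0,0,0.02,-0.14,0]'
python3 -m creep '[0,0,0.02,-0.14,0,0,0,0.02,-0.14,0,0,0,0,-0.14,0,0,0,0,-0.14,0,0,0,0,-0.14,0,0,0,0,-0.065,0,0,0,0,0,0,0,0,0,0,0]'
python3 go.py 0.4555 0.3565 0.033 17
```

```text
time: 11.75
position: [0.5938, 0.0507, 0.2166]
tcp_rot: [-0.464, 0.886, -0.0, 0.001]
contact_force: [0.8, 1.4, -0.2]
gripper_width: 0.043
grasp_force: 0.0
time: 12.55
position: [0.4549, 0.362, 0.1987]
tcp_rot: [-0.526, 0.85, 0.001, 0.004]
contact_force: [0.7, -1.1, -0.9]
gripper_width: 0.0429
grasp_force: 0.0
time: 13.35
position: [0.4559, 0.3564, 0.1561]
tcp_rot: [0.804, -0.595, -0.0, -0.001]
contact_force: [-0.0, 0.0, 0.1]
gripper_width: 0.0429
grasp_force: 0.0
pos [0.4559 0.3564 0.1561] phi -163.1 t 13.3 w 0.0429 F [-0.   0.   0.1] tiltz [ 0.001  0.001 -1.   ] j [ 1.    0.28 -0.34  0.   -0.95 -0.71]
shift now-axes [-1.000e-04  5.000e-04  1.231e-01] turn -0.001 | after-turn axes [-1.000e-04  5.000e-04  1.231e-01]
```

```bash
python3 -m creep '[0,0,0.03,0,0,0,0,0.03,0,0,0,0,0.025,0,0,0,0,0.02,0,0,0,0,0.012,0,0,0,0,0.006,0,0,0,0,0,0,0,0,0,0,0,1]'
python3 -m creep '[0,0,0,0,1,0,0,0,0,1,0,0,0,0,1,0,0,0,0,1,0,0,-0.01,0,1,0,0,-0.03,0,1,0,0,-0.04,0,1,0,0,-0.04,0,1]'
python3 -m creep '[0,0,-0.04,0,1,0,0,0,0,1]'
python3 go.py 0.622 -0.1515 0.16 55.3
```

```text
time: 14.15
position: [0.4566, 0.3568, 0.0332]
tcp_rot: [0.804, -0.595, 0.0, -0.001]
contact_force: [-0.6, -0.3, -0.4]
gripper_width: 0.0292
grasp_force: 0.0
time: 14.95
position: [0.456, 0.3558, 0.154]
tcp_rot: [0.804, -0.595, 0.0, 0.0]
contact_force: [0.5, 0.6, 0.4]
gripper_width: 0.0215
grasp_force: 58.7
time: 15.15
position: [0.4584, 0.3584, 0.1993]
tcp_rot: [0.804, -0.594, 0.0, -0.005]
contact_force: [0.5, 0.6, -0.7]
gripper_width: 0.0219
grasp_force: 58.7
pos [0.4584 0.3584 0.1993] phi -162.9 t 15.2 w 0.0219 F [ 0.5  0.6 -0.7] tiltz [ 0.007  0.008 -1.   ] j [ 1.    0.24 -0.28  0.   -1.03 -0.7 ]
shift now-axes [ 0.5357 -0.0064  0.0365] turn -0.667 | after-turn axes [0.4247 0.3265 0.0365]
```

```bash
python3 -m creep '[0.02,0,0,0,1,0.04,0,0,0,1,0.044,-0.001,0,0,1,0.044,-0.001,0,0,1,0.044,-0.001,0,0,1,0.044,-0.001,0,0,1,0.044,-0.001,0,0,1,0.044,-0.001,0,0,1]'
python3 -m creep '[0.044,0,0,0,1,0.044,0,0,0,1,0.044,0,0,0,1,0.04,0,0,0,1,0.036,0,0,0,1,0,0,0.02,-0.13,1,0,0,0.02,-0.14,1,0,0,0,-0.14,1]'
python3 -m creep '[0,0,0,-0.14,1,0,0,0,-0.117,1,0,0,0,0,1,0,0,0,0,1]'
python3 go.py 0.622 -0.1515 0.048 55.3
```

```text
time: 15.95
position: [0.5563, 0.0456, 0.1918]
tcp_rot: [0.804, -0.595, -0.0, 0.0]
contact_force: [1.1, 0.7, -0.2]
gripper_width: 0.0215
grasp_force: 58.7
time: 16.75
position: [0.6147, -0.1518, 0.1482]
tcp_rot: [0.909, -0.417, -0.003, 0.001]
contact_force: [-0.2, 0.3, -0.9]
gripper_width: 0.0217
grasp_force: 58.6
time: 17.15
position: [0.617, -0.1511, 0.1518]
tcp_rot: [0.954, -0.301, -0.001, 0.0]
contact_force: [-0.0, 0.0, -0.5]
gripper_width: 0.0213
grasp_force: 58.6
pos [ 0.617  -0.1511  0.1518] phi -125.0 t 17.1 w 0.0213 F [-0.   0.  -0.5] tiltz [-0.001  0.    -1.   ] j [ 0.07  0.37 -0.21 -0.   -0.99  0.89]
shift now-axes [ 0.0044 -0.0026  0.1038] turn -0.005 | after-turn axes [ 0.0044 -0.0026  0.1038]
```

```bash
python3 -m creep '[0.004,-0.003,0.03,0,1,0,0,0.03,0,1,0,0,0.02,0,1,0,0,0.012,0,1,0,0,0.006,0,1,0,0,0.004,0,1,0,0,0.002,0,1,0,0,0,0,1]'
python3 go.py 0.622 -0.1515 0.048 55.3
```

```text
time: 17.95
position: [0.6231, -0.1505, 0.0489]
tcp_rot: [0.954, -0.299, 0.0, -0.0]
contact_force: [0.3, -0.1, -1.0]
gripper_width: 0.0216
grasp_force: 58.6
pos [ 0.6231 -0.1505  0.0489] phi -124.8 t 17.9 w 0.0216 F [ 0.3 -0.1 -1. ] tiltz [ 0.001  0.    -1.   ] j [ 0.07  0.49 -0.3   0.   -0.78  0.9 ]
shift now-axes [-0.0003  0.0014  0.0009] turn -0.001 | after-turn axes [-0.0003  0.0014  0.0009]
```

```bash
python3 -m creep '[0,0,0.001,0,1,0,0,0.001,0,1,0,0,0,0,0,0,0,0,0,0,0,0,0,0,0,0,0,-0.01,0,0,0,0,-0.03,0,0,0,0,-0.04,0,0]'
python3 -m creep '[0,0,-0.04,0.14,-1,0,0,-0.02,0.14,-1,0,0,0,0.14,-1,0,0,0,0.14,-1,0,0,0,0.14,-1,0,0,0,0,-1]'
python3 go.py 0.487 -0.153 0.15 14.7
```

```text
time: 18.75
position: [0.6214, -0.1505, 0.1258]
tcp_rot: [0.954, -0.299, -0.002, 0.001]
contact_force: [1.2, 0.3, -0.2]
gripper_width: 0.0421
grasp_force: 0.0
time: 19.35
position: [0.6227, -0.1506, 0.1871]
tcp_rot: [0.793, -0.609, 0.0, -0.0]
contact_force: [-0.5, 0.2, -0.7]
gripper_width: 0.0853
grasp_force: 0.0
pos [ 0.6227 -0.1506  0.1871] phi -165.0 t 19.4 w 0.0853 F [-0.5  0.2 -0.7] tiltz [ 0.001 -0.    -1.   ] j [ 0.07  0.35 -0.16  0.   -1.06  0.2 ]
shift now-axes [-0.0328  0.1317  0.037 ] turn 0.005 | after-turn axes [-0.0321  0.1319  0.037 ]
```

```bash
python3 -m creep '[-0.01,0.04,0,0,-1,-0.01,0.04,0,0,-1,-0.008,0.03,0,0,-1,-0.004,0.022,0,0.005,-1,0,0,0,0,-1,0,0,0,0,-1]'
python3 go.py 0.487 -0.153 0.03 14.7
python3 - <<'E'
from h import *
a=[]
for n in("top","scene"):
    p=shot(n); w=cloud(p); print(n,[(r["box"],round(r["p"],2)) for q in("deep_tray","vial_blue","shallow_tray") for r in arm.trace(p,q)[:3]])
    im=p["image"][120:270,250:450] if n=="top" else p["image"][120:270,260:460]
    a.append(cv2.resize(im,None,fx=2,fy=2))
cv2.imwrite("pics/c2.png",np.hstack(a)[...,::-1])
E
```

```text
time: 19.95
position: [0.4872, -0.1542, 0.1873]
tcp_rot: [0.794, -0.609, 0.001, -0.0]
contact_force: [0.3, -0.8, 0.3]
gripper_width: 0.0853
grasp_force: 0.0
pos [ 0.4872 -0.1542  0.1873] phi -165.0 t 19.9 w 0.0853 F [ 0.3 -0.8  0.3] tiltz [ 0.002 -0.    -1.   ] j [ 0.08  0.14 -0.44  0.   -0.98  0.18]
shift now-axes [-1.300e-03  1.000e-04  1.573e-01] turn 0.006 | after-turn axes [-1.300e-03  1.000e-04  1.573e-01]
top [([235.1, 154.3, 39.1, 35.2], 0.35), ([181.4, 221.7, 10.6, 11.2], 0.55), ([188.3, 243.5, 11.3, 14.1], 0.54), ([348.0, 196.3, 46.6, 26.3], 0.92)]
scene [([310.4, 166.1, 45.5, 24.8], 0.7), ([230.0, 253.4, 12.5, 22.5], 0.64), ([247.3, 309.3, 13.3, 27.1], 0.53), ([268.0, 275.9, 10.6, 27.5], 0.49), ([350.2, 183.5, 32.5, 33.1], 0.88)]
```

View pics/c2.png

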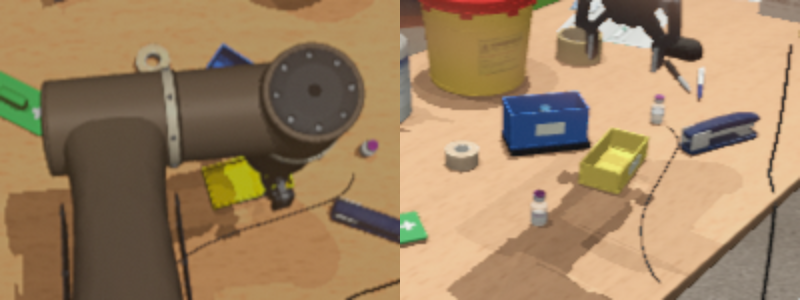

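The blue tray is square on the base at crop (545,122), and the blue cap shows upright inside it at (545,108). Now the yellow tray.

```bash
python3 -m creep '[-0.001,0,0.04,0.006,-1,0,0,0.04,0,-1,0,0,0.03,0,-1,0,0,0.025,0,-1,0,0,0.015,0,-1,0,0,0.007,0,-1,0,0,0,0,-1,0,0,0,0,1]'
python3 -m creep '[0,0,0,0,1,0,0,0,0,1,0,0,0,0,1,0,0,0,0,1,0,0,-0.01,0,1,0,0,-0.03,0,1,0,0,-0.04,0,1,0,0,-0.04,0,1]'
python3 -m creep '[0,0,-0.03,0,1,0,0,0,0,1,0,0,0,0,1]'
python3 go.py 0.622 -0.1515 0.18 -34.8
```

```text
time: 21.15
position: [0.4872, -0.1531, 0.0298]
tcp_rot: [0.791, -0.612, 0.0, -0.0]
contact_force: [0.1, -0.5, 0.9]
gripper_width: 0.0731
grasp_force: 0.0
time: 21.95
position: [0.4861, -0.1532, 0.1512]
tcp_rot: [0.791, -0.612, -0.0, 0.0]
contact_force: [1.4, -0.8, -1.0]
gripper_width: 0.063
grasp_force: 65.9
time: 22.25
position: [0.4867, -0.153, 0.1804]
tcp_rot: [0.791, -0.612, 0.001, -0.001]
contact_force: [0.4, 0.1, -2.2]
gripper_width: 0.0629
grasp_force: 65.9
pos [ 0.4867 -0.153   0.1804] phi -165.5 t 22.2 w 0.0629 F [ 0.4  0.1 -2.2] tiltz [ 0.002  0.001 -1.   ] j [ 0.08  0.15 -0.45 -0.   -0.97  0.17]
shift now-axes [ 0.0324 -0.1314  0.0008] turn 0.86 | after-turn axes [-0.0785 -0.1102  0.0008]
```

```bash
python3 -m creep '[0.006,-0.021,0,0,1,0.009,-0.04,0,0,1,0.009,-0.04,0,0,1,0.008,-0.03,0,0,1,0,0,0,0.14,1,0,0,0,0.14,1,0,0,0,0.14,1,0,0,0,0.14,1]'
python3 -m creep '[0,0,0,0.14,1,0,0,0,0.14,1,0,0,0,0.02,1,0,0,0,0,1,0,0,0,0,1]'
python3 go.py 0.622 -0.152 0.097 -34.8
```

```text
time: 23.05
position: [0.6205, -0.1512, 0.1772]
tcp_rot: [-0.588, 0.809, 0.001, -0.001]
contact_force: [0.5, -0.5, -0.9]
gripper_width: 0.063
grasp_force: 66.0
time: 23.55
position: [0.6211, -0.1513, 0.1786]
tcp_rot: [-0.465, 0.885, 0.0, -0.001]
contact_force: [0.5, 0.2, -2.1]
gripper_width: 0.0631
grasp_force: 66.0
pos [ 0.6211 -0.1513  0.1786] phi 145.4 t 23.6 w 0.0631 F [ 0.5  0.2 -2.1] tiltz [-0.001  0.    -1.   ] j [ 0.07  0.36 -0.17 -0.   -1.05 -0.67]
shift now-axes [ 0.0001 -0.0012  0.0816] turn 0.003 | after-turn axes [ 0.0001 -0.0012  0.0816]
```

```bash
python3 -m creep '[0,-0.001,0.03,0.003,1,0,0,0.025,0,1,0,0,0.012,0,1,0,0,0.006,0,1,0,0,0.004,0,1,0,0,0.003,0,1,0,0,0,0,1]'
python3 go.py 0.622 -0.152 0.097 -34.8
```

```text
time: 24.25
position: [0.6226, -0.1519, 0.0998]
tcp_rot: [-0.462, 0.887, -0.0, 0.0]
contact_force: [0.2, -0.1, -0.2]
gripper_width: 0.0633
grasp_force: 66.0
pos [ 0.6226 -0.1519  0.0998] phi 145.1 t 24.2 w 0.0633 F [ 0.2 -0.1 -0.2] tiltz [ 0.001 -0.    -1.   ] j [ 0.06  0.43 -0.25  0.   -0.88 -0.67]
shift now-axes [0.0005 0.0005 0.0028] turn -0.002 | after-turn axes [0.0005 0.0005 0.0028]
```

```bash
python3 -m creep '[0,0,0.002,0,1,0,0,0.001,0,1,0,0,0,0,1,0,0,0,0,-1,0,0,0,0,-1,0,0,0,0,-1,0,0,0,0,-1,0,0,-0.02,0,-1]'
python3 -m creep '[0,0,-0.04,0,-1,0,0,-0.04,0,-1,0,0,0,0,-0.2,0,0,0,0,-0.2]'
python3 go.py 0.55 0.3765 0.15 70
```

```text
time: 25.05
position: [0.6205, -0.1518, 0.1137]
tcp_rot: [-0.462, 0.887, 0.001, -0.002]
contact_force: [0.4, -0.6, 0.8]
gripper_width: 0.0854
grasp_force: 0.0
time: 25.45
position: [0.6228, -0.1518, 0.1975]
tcp_rot: [-0.462, 0.887, -0.0, 0.001]
contact_force: [-0.1, -0.8, -1.0]
gripper_width: 0.0591
grasp_force: 0.0
pos [ 0.6228 -0.1518  0.1975] phi 145.0 t 25.4 w 0.0591 F [-0.1 -0.8 -1. ] tiltz [ 0.003  0.    -1.   ] j [ 0.06  0.34 -0.15 -0.   -1.08 -0.67]
shift now-axes [-0.3912  0.3625  0.0475] turn 1.31 | after-turn axes [0.2492 0.4715 0.0475]
```

```bash
python3 -m creep '[-0.033,0.03,0,0,-0.2,-0.033,0.03,0,0,-0.2,-0.033,0.03,0,0,-0.2,-0.033,0.03,0,0,-0.2,-0.033,0.03,0,0,-0.2,-0.033,0.03,0,0,-0.2,-0.033,0.03,0,0,-0.2,-0.033,0.03,0,0,-0.2]'
python3 -m creep '[-0.033,0.03,0,0,-0.2,-0.033,0.03,0,0,-0.2,-0.033,0.03,0,0,-0.2,-0.028,0.0325,0.02,0,-0.2,0,0,0.04,0,-0.2,0,0,0,0,-0.2,0,0,0,0,-0.2]'
python3 scan.py 3 deep_tray shallow_tray roll_narrow
python3 go.py 0.55 0.3765 0.025 145
```

```text
time: 26.25
position: [0.5757, 0.2034, 0.1949]
tcp_rot: [-0.462, 0.887, -0.0, -0.001]
contact_force: [0.9, -0.4, -0.7]
gripper_width: 0.0513
grasp_force: 0.0
time: 26.95
position: [0.5487, 0.3752, 0.1351]
tcp_rot: [-0.462, 0.887, -0.001, -0.002]
contact_force: [0.3, -0.3, -0.1]
gripper_width: 0.0512
grasp_force: 0.0
top
deep_tray 0.45 [347.0, 163.7, 38.3, 18.8] 185 h 0.072 mean [ 0.591 -0.142  0.07 ] rect [ 596. -136.] [110.   3.] 55.7 rgb [65. 55. 56.]
shallow_tray 0.88 [347.7, 137.5, 50.8, 44.4] 1049 h 0.108 mean [ 0.624 -0.15   0.106] rect [ 624. -152.] [125.  66.] 55.0 rgb [178. 174.  31.]
shallow_tray 0.22 [192.5, 185.1, 16.9, 11.0] 95 h 0.017 mean [0.55  0.377 0.013] rect [550. 376.] [40. 37.] 44.8 rgb [124.  102.5  80.5]
roll_narrow 0.46 [193.2, 183.0, 17.1, 14.3] 111 h 0.017 mean [0.55  0.376 0.013] rect [550. 375.] [40. 39.] 49.1 rgb [124. 104.  83.]
scene
deep_tray 0.61 [310.5, 173.6, 44.3, 19.9] 695 h 0.07 mean [ 0.603 -0.128  0.068] rect [ 604. -128.] [129.  39.] 39.2 rgb [ 37.  65. 115.]
deep_tray 0.43 [195.6, 275.0, 21.8, 13.6] 296 h 0.014 mean [0.549 0.379 0.012] rect [551. 378.] [42. 41.] 45.2 rgb [148. 129. 107.]
shallow_tray 0.94 [311.8, 154.7, 43.5, 21.3] 850 h 0.108 mean [ 0.623 -0.149  0.105] rect [ 623. -150.] [126.  72.] 55.5 rgb [159. 140.  71.]
roll_narrow 0.59 [194.6, 274.4, 21.6, 14.3] 267 h 0.014 mean [0.549 0.379 0.012] rect [551. 378.] [42. 41.] 45.2 rgb [148. 131. 108.]
pos [0.5496 0.3761 0.1374] phi 145.0 t 27.4 w 0.0513 F [-0.2 -0.6  0. ] tiltz [ 0.001  0.001 -1.   ] j [ 0.89  0.43 -0.16  0.   -0.98 -1.5 ]
shift now-axes [-0.0003 -0.      0.1124] turn 0.0 | after-turn axes [-0.0003 -0.      0.1124]
```

View pics/scene3.png

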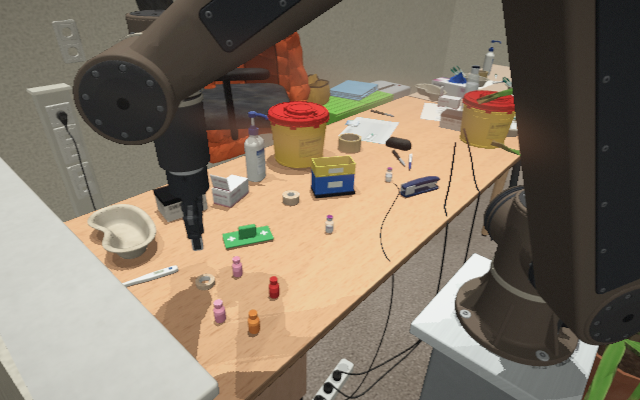

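Stack so far is level: the yellow tray's rim is at 0.108 m and (0.623,-0.151), on the blue tray at scene (333,178). The gripper is above the roll at (205,282), and I'll descend carefully.

```bash
python3 -m creep '[0,0.0005,0.04,0,-0.2,0,0,0.03,0,-0.2,0,0,0.02,0,-0.2,0,0,0.012,0,-0.2,0,0,0.006,0,-0.2,0,0,0,0,-0.2,0,0,0,0,-0.2]'
python3 go.py 0.55 0.3768 0.024 145
python3 -m creep '[0,0,0.002,0,-0.2,0,0,0.001,0,-0.2,0,0,0,0,-0.2]'
python3 go.py 0.55 0.3768 0.024 145
```

```text
time: 28.05
position: [0.5494, 0.3771, 0.0294]
tcp_rot: [-0.462, 0.887, 0.0, 0.001]
contact_force: [0.0, -0.6, 0.3]
gripper_width: 0.0511
grasp_force: 0.0
pos [0.5494 0.3771 0.0294] phi 145.1 t 28.1 w 0.0511 F [ 0.  -0.6  0.3] tiltz [ 0.001  0.001 -1.   ] j [ 0.89  0.55 -0.25  0.   -0.77 -1.5 ]
shift now-axes [-0.0001 -0.0007  0.0054] turn 0.001 | after-turn axes [-0.0001 -0.0007  0.0054]
time: 28.35
position: [0.5488, 0.3767, 0.0257]
tcp_rot: [-0.462, 0.887, 0.0, 0.0]
contact_force: [-0.2, -0.2, 0.1]
gripper_width: 0.0515
grasp_force: 0.0
pos [0.5488 0.3767 0.0257] phi 145.1 t 28.4 w 0.0515 F [-0.2 -0.2  0.1] tiltz [ 0.  0. -1.] j [ 0.89  0.55 -0.25 -0.   -0.77 -1.5 ]
shift now-axes [-0.0008 -0.0009  0.0017] turn 0.001 | after-turn axes [-0.0008 -0.0009  0.0017]
```

```bash
python3 -m creep '[-0.0007,-0.0007,0.0015,0,-0.2,0,0,0,0,-0.2]'; python3 -m creep '[0,0,0.0015,0,-0.2,0,0,0,0,-0.2]'
```

```text
time: 28.55
position: [0.5498, 0.3767, 0.0237]
tcp_rot: [-0.462, 0.887, -0.0, -0.0]
contact_force: [0.3, 1.2, 1.6]
gripper_width: 0.0512
grasp_force: 0.0
time: 28.75
position: [0.5496, 0.3766, 0.022]
tcp_rot: [-0.462, 0.887, -0.0, -0.0]
contact_force: [-0.3, -0.1, 0.7]
gripper_width: 0.0508
grasp_force: 0.0
```

```bash
python3 -m creep '[0,0,0,0,1,0,0,0,0,1,0,0,0,0,1]'; python3 -m creep '[0,0,0,0,1,0,0,-0.005,0,1,0,0,-0.015,0,1,0,0,0,0,1]'
```

```text
time: 29.05
position: [0.5499, 0.3769, 0.0227]
tcp_rot: [-0.462, 0.887, 0.0, 0.0]
contact_force: [0.2, -0.5, 2.8]
gripper_width: 0.039
grasp_force: 60.6
time: 29.45
position: [0.5508, 0.3777, 0.0448]
tcp_rot: [-0.462, 0.887, 0.0, 0.002]
contact_force: [0.6, 0.5, 0.5]
gripper_width: 0.0386
grasp_force: 60.3
```

```bash
python3 -m creep '[0,0,-0.04,0,1,0,0,-0.04,0,1,0,0,-0.04,0,1,0,0,-0.03,0,1,0,0,0,0,1,0,0,0,0,1]'; python3 go.py 0.623 -0.1515 0.2 55.2
python3 - <<'E'
from h import *
p=shot("scene"); u,v=205,240
w=cloud(p)
cv2.imwrite("pics/r4.png",cv2.resize(p["image"][150:310,150:290],None,fx=3,fy=3)[...,::-1])
for r in arm.trace(p,"roll_narrow")[:3]: print(r["p"],r["box"],np.nanmean(w[r["region"]],0))
E
```

```text
time: 30.05
position: [0.5498, 0.377, 0.1934]
tcp_rot: [-0.462, 0.887, 0.001, 0.001]
contact_force: [0.2, -0.2, -0.8]
gripper_width: 0.0389
grasp_force: 60.5
pos [0.5498 0.377  0.1934] phi 145.0 t 30.1 w 0.0389 F [ 0.2 -0.2 -0.8] tiltz [ 0.001  0.002 -1.   ] j [ 0.89  0.38 -0.09 -0.   -1.09 -1.5 ]
shift now-axes [ 0.3911 -0.3628 -0.0076] turn 1.568 | after-turn axes [-0.3617 -0.3921 -0.0076]
```

View pics/r4.png

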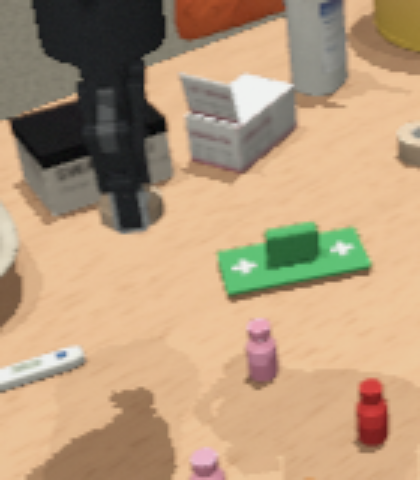

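The roll is held flat between the fingertips at crop (130,213). Next I'll carry it to the stack.

```bash
python3 -m creep '[0.015,-0.014,0,0,1,0.03,-0.028,0,0,1,0.033,-0.03,0,0,1,0.033,-0.03,0,0,1,0.033,-0.03,0,0,1,0.033,-0.03,0,0,1,0.033,-0.03,0,0,1,0.033,-0.031,0,0,1]'
python3 -m creep '[0.033,-0.031,0,0,1,0.033,-0.031,0,0,1,0.033,-0.031,0,0,1,0.03,-0.028,0,0,1,0.02,-0.019,0,-0.06,1,0,0,0,-0.14,1,0,0,0,-0.14,1,0,0,0,-0.14,1]'
python3 -m creep '[0,0,0,-0.14,1,0,0,0,-0.14,1,0,0,0,-0.14,1,0,0,0,-0.14,1,0,0,0,-0.14,1,0,0,0,-0.14,1,0,0,0,-0.14,1,0,0,0,-0.11,1]'
python3 -m creep '[0,0,0,0,1,0,0,0,0,1]'
python3 go.py 0.623 -0.1515 0.098 55.2
```

```text
time: 30.95
position: [0.5925, 0.0473, 0.1912]
tcp_rot: [-0.462, 0.887, 0.0, -0.001]
contact_force: [0.1, 0.0, 0.2]
gripper_width: 0.0383
grasp_force: 60.5
time: 31.75
position: [0.6216, -0.1537, 0.1907]
tcp_rot: [-0.661, 0.75, 0.001, -0.001]
contact_force: [0.3, -0.1, -0.6]
gripper_width: 0.0386
grasp_force: 60.5
time: 32.55
position: [0.6216, -0.1531, 0.1908]
tcp_rot: [0.954, -0.298, -0.001, 0.0]
contact_force: [-0.3, 0.1, 0.2]
gripper_width: 0.0389
grasp_force: 60.5
time: 32.75
position: [0.6221, -0.1529, 0.1914]
tcp_rot: [0.953, -0.302, -0.001, 0.0]
contact_force: [0.1, 0.9, -0.7]
gripper_width: 0.0386
grasp_force: 60.5
pos [ 0.6221 -0.1529  0.1914] phi -125.2 t 32.8 w 0.0386 F [ 0.1  0.9 -0.7] tiltz [-0.002 -0.    -1.   ] j [ 0.06  0.35 -0.15 -0.   -1.07  0.89]
shift now-axes [ 0.0001 -0.0017  0.0934] turn -0.007 | after-turn axes [ 0.0001 -0.0017  0.0934]
```

```bash
python3 -m creep '[0,-0.002,0.03,-0.006,1,0,0,0.03,0,1,0,0,0.015,0,1,0,0,0.008,0,1,0,0,0.005,0,1,0,0,0.003,0,1,0,0,0,0,1]'
python3 go.py 0.623 -0.1515 0.0975 55.2
```

```text
time: 33.45
position: [0.6241, -0.1509, 0.1017]
tcp_rot: [0.955, -0.298, 0.0, -0.0]
contact_force: [-0.2, -0.3, 0.2]
gripper_width: 0.0389
grasp_force: 60.5
pos [ 0.6241 -0.1509  0.1017] phi -124.7 t 33.5 w 0.0389 F [-0.2 -0.3  0.2] tiltz [ 0.001 -0.    -1.   ] j [ 0.07  0.43 -0.25  0.   -0.89  0.9 ]
shift now-axes [-0.0006  0.0011  0.0042] turn 0.002 | after-turn axes [-0.0006  0.0011  0.0042]
```

```bash
python3 -m creep '[0,0,0.002,0,1,0,0,0.0015,0,1,0,0,0.0005,0,1,0,0,0,0,1]'
python3 -m creep '[0,0,0,0,-0.2,0,0,0,0,-0.2,0,0,0,0,-0.2,0,0,-0.01,0,-0.2,0,0,-0.03,0,-0.2,0,0,-0.04,0,-0.2,0,0,-0.03,0,-0.2]'
python3 go.py 0.6145 0.202 0.15 152
```

```text
time: 33.85
position: [0.624, -0.1509, 0.0977]
tcp_rot: [0.955, -0.298, 0.0, -0.0]
contact_force: [-0.9, 0.7, 2.9]
gripper_width: 0.0389
grasp_force: 60.7
time: 34.55
position: [0.6244, -0.1511, 0.2104]
tcp_rot: [0.955, -0.298, 0.001, -0.0]
contact_force: [0.7, -0.7, 0.3]
gripper_width: 0.051
grasp_force: 0.0
pos [ 0.6244 -0.1511  0.2104] phi -124.6 t 34.5 w 0.051 F [ 0.7 -0.7  0.3] tiltz [ 0.002 -0.001 -1.   ] j [ 0.07  0.33 -0.13  0.   -1.11  0.9 ]
shift now-axes [-0.2089 -0.2849  0.0602] turn 1.455 | after-turn axes [-0.3071  0.1746  0.0602]
```

```bash
python3 -m creep '[-0.026,-0.036,0,0,-0.2,-0.026,-0.036,0,0,-0.2,-0.026,-0.036,0,0,-0.2,-0.026,-0.036,0,0,-0.2,-0.026,-0.036,0,0,-0.2,-0.026,-0.036,0,0,-0.2,-0.026,-0.036,0,0,-0.2,-0.027,-0.033,0,0,-0.2]'
python3 -m creep '[0,0,0.02,0.13,-0.2,0,0,0.02,0.14,-0.2,0,0,0.02,0.14,-0.2,0,0,0,0.14,-0.2,0,0,0,0.14,-0.2,0,0,0,0.14,-0.2,0,0,0,0.14,-0.2,0,0,0,0.14,-0.2]'
python3 -m creep '[0,0,0,0.14,-0.2,0,0,0,0.14,-0.2,0,0,0,0.065,-0.2,0,0,0,0,-0.2,0,0,0,0,-0.2]'
python3 scan.py 5 shallow_tray roll_narrow lid
python3 go.py 0.6145 0.202 0.034 152
python3 - <<'E'
import cv2
cv2.imwrite("pics/c5.png",cv2.resize(cv2.imread("pics/top5.png")[110:220,200:420],None,fx=3,fy=3))
E
```

```text
time: 35.35
position: [0.6139, 0.2044, 0.2083]
tcp_rot: [0.955, -0.298, 0.0, -0.0]
contact_force: [-0.1, 0.3, 0.5]
gripper_width: 0.0513
grasp_force: 0.0
time: 36.15
position: [0.6142, 0.2025, 0.1481]
tcp_rot: [-0.652, 0.758, -0.0, 0.0]
contact_force: [-0.3, -0.1, 0.2]
gripper_width: 0.0515
grasp_force: 0.0
time: 36.65
position: [0.6141, 0.2024, 0.1478]
tcp_rot: [-0.516, 0.857, -0.0, 0.0]
contact_force: [-0.8, 0.3, 1.0]
gripper_width: 0.0512
grasp_force: 0.0
top
shallow_tray 0.75 [349.9, 137.7, 48.3, 45.2] 966 h 0.108 mean [ 0.624 -0.151  0.106] rect [ 623. -152.] [126.  67.] 54.9 rgb [175. 161.  32.]
shallow_tray 0.34 [413.5, 216.5, 50.3, 26.5] 648 h 0.048 mean [ 0.415 -0.353  0.044] rect [ 416. -351.] [143.  26.] 70.5 rgb [74. 66. 81.]
roll_narrow 0.54 [366.5, 151.0, 12.4, 16.9] 105 h 0.094 mean [ 0.623 -0.152  0.089] rect [ 622. -152.] [36. 40.] 88.6 rgb [182. 167. 133.]
lid 0.82 [249.2, 159.7, 29.3, 28.0] 518 h 0.042 mean [0.613 0.198 0.043] rect [612. 198.] [44. 32.] 23.3 rgb [ 66. 142.  69.]
lid 0.35 [351.5, 163.7, 32.0, 19.2] 180 h 0.07 mean [ 0.588 -0.147  0.068] rect [ 593. -140.] [103.   3.] 55.1 rgb [67. 56. 59.]
scene
shallow_tray 0.84 [314.0, 157.0, 39.4, 19.4] 682 h 0.107 mean [ 0.62  -0.144  0.103] rect [ 623. -149.] [124.  70.] 55.1 rgb [159. 140.  71.]
roll_narrow 0.54 [400.6, 178.4, 38.0, 23.6] 595 h 0.046 mean [ 0.414 -0.344  0.043] rect [ 417. -348.] [141.  30.] 69.8 rgb [ 81.  83. 103.]
lid 0.87 [221.8, 224.3, 51.7, 20.0] 736 h 0.04 mean [0.612 0.204 0.039] rect [614. 204.] [44. 17.] 62.9 rgb [ 67.  123.   73.5]
lid 0.53 [280.7, 190.6, 20.1, 15.8] 232 h 0.027 mean [ 0.671 -0.009  0.025] rect [673. -12.] [49. 54.] 46.2 rgb [165. 149. 135.]
pos [0.614  0.2024 0.1473] phi 152.0 t 37.0 w 0.0508 F [-0.7 -0.1  1.1] tiltz [-0. -0. -1.] j [ 0.62  0.39 -0.19 -0.   -0.99 -1.11]
shift now-axes [ 1.000e-04 -6.000e-04  1.133e-01] turn 0.0 | after-turn axes [ 1.000e-04 -6.000e-04  1.133e-01]
```

View pics/c5.png

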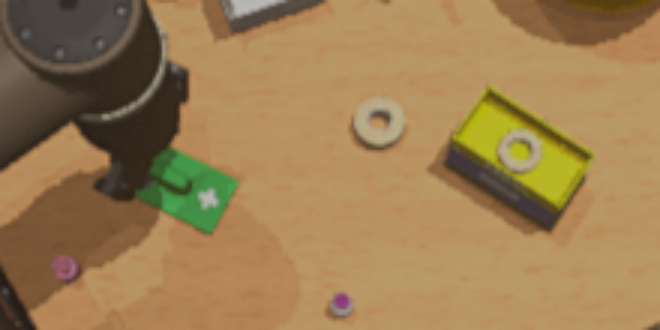

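The roll lies flat in the middle of the yellow tray at crop (520,150). I can grip the lid bar now.

```bash
python3 -m creep '[0,0,0.04,0,-0.2,0,0,0.03,0,-0.2,0,0,0.02,0,-0.2,0,0,0.012,0,-0.2,0,0,0.008,0,-0.2,0,0,0,0,-0.2,0,0,0,0,-0.2]'
python3 -m creep '[0,0,0,0,1,0,0,0,0,1,0,0,0,0,1,0,0,0,0,1,0,0,0,0,1,0,0,0,0,1]'
python3 -m creep '[0,0,-0.01,0,1,0,0,-0.03,0,1,0,0,-0.04,0,1,0,0,-0.04,0,1,0,0,-0.04,0,1,0,0,0,0,1,0,0,0,0,1]'
python3 go.py 0.623 -0.1515 0.19 145.2
```

```text
time: 37.75
position: [0.6146, 0.2027, 0.0382]
tcp_rot: [-0.515, 0.857, -0.0, 0.001]
contact_force: [0.4, -0.6, -0.2]
gripper_width: 0.0516
grasp_force: 0.0
time: 38.35
position: [0.6146, 0.2028, 0.0384]
tcp_rot: [-0.515, 0.857, -0.0, 0.001]
contact_force: [-1.2, -0.5, 6.0]
gripper_width: 0.0153
grasp_force: 59.3
time: 39.05
position: [0.6142, 0.2026, 0.1991]
tcp_rot: [-0.515, 0.857, 0.0, 0.001]
contact_force: [0.3, 0.4, -1.5]
gripper_width: 0.0149
grasp_force: 58.6
pos [0.6142 0.2026 0.1991] phi 152.0 t 39.0 w 0.0149 F [ 0.3  0.4 -1.5] tiltz [ 0.002  0.002 -1.   ] j [ 0.62  0.35 -0.13 -0.   -1.09 -1.11]
shift now-axes [ 0.3085 -0.1742  0.0084] turn 0.118 | after-turn axes [ 0.2858 -0.2093  0.0084]
```

```bash
python3 -m creep '[0.02,-0.011,0,0,1,0.036,-0.02,0,0,1,0.042,-0.024,0,0,1,0.042,-0.024,0,0,1,0.042,-0.024,0,0,1,0.042,-0.024,0,0,1,0.042,-0.024,0,0,1,0.03,-0.016,0,0,1]'
python3 -m creep '[0.013,-0.007,0,0,1,0,0,0,0.118,1,0,0,0,0,1,0,0,0,0,1]'
python3 go.py 0.623 -0.1515 0.1404 145.2
```

```text
time: 39.85
position: [0.6211, -0.1401, 0.1957]
tcp_rot: [-0.514, 0.858, 0.001, -0.001]
contact_force: [0.6, 0.4, -0.7]
gripper_width: 0.0148
grasp_force: 58.6
time: 40.25
position: [0.6221, -0.1515, 0.1966]
tcp_rot: [-0.465, 0.885, 0.0, -0.001]
contact_force: [0.1, 0.6, -1.2]
gripper_width: 0.0152
grasp_force: 58.6
pos [ 0.6221 -0.1515  0.1966] phi 145.4 t 40.2 w 0.0152 F [ 0.1  0.6 -1.2] tiltz [-0.001  0.    -1.   ] j [ 0.07  0.34 -0.15 -0.   -1.08 -0.67]
shift now-axes [-0.0006 -0.0008  0.0562] turn 0.004 | after-turn axes [-0.0006 -0.0008  0.0562]
```

```bash
python3 -m creep '[-0.001,-0.001,0.02,0.004,1,0,0,0.015,0,1,0,0,0.008,0,1,0,0,0.005,0,1,0,0,0.004,0,1,0,0,0.002,0,1,0,0,0.001,0,1,0,0,0,0,1]'
python3 -m creep '[0,0,0.001,0,1,0,0,0,0,1]'
python3 go.py 0.623 -0.1515 0.1404 145.2
```

```text
time: 41.05
position: [0.624, -0.1519, 0.1426]
tcp_rot: [-0.462, 0.887, -0.0, 0.0]
contact_force: [-0.3, -0.3, -1.1]
gripper_width: 0.0154
grasp_force: 58.6
time: 41.25
position: [0.6239, -0.1519, 0.1415]
tcp_rot: [-0.462, 0.887, -0.0, 0.0]
contact_force: [1.2, 0.2, -0.3]
gripper_width: 0.0151
grasp_force: 58.6
pos [ 0.6239 -0.1519  0.1415] phi 145.0 t 41.2 w 0.0151 F [ 1.2  0.2 -0.3] tiltz [ 0.  0. -1.] j [ 0.06  0.39 -0.21 -0.   -0.97 -0.68]
shift now-axes [0.0002 0.001  0.0011] turn -0.004 | after-turn axes [0.0002 0.001  0.0011]
```

```bash
python3 -m creep '[0,0,0.001,0,1,0,0,0,0,1,0,0,0,0,-0.2,0,0,0,0,-0.2,0,0,0,0,-0.2,0,0,0,0,-0.2,0,0,-0.02,0,-0.2,0,0,-0.04,0,-0.2]'
python3 -m creep '[0,0,-0.03,0,-0.2,0.02,-0.04,0,0,-0.2,0.02,-0.04,0,0,-0.2,0.02,-0.04,0,0,-0.2,0.02,-0.04,0,0,-0.2,0,0,0,0,-0.2,0,0,0,0,-0.2]'
python3 scan.py 6 base deep_tray shallow_tray lid vial_purple_1 roll_wide stapler
```

```text
time: 42.05
position: [0.6219, -0.1517, 0.1975]
tcp_rot: [-0.461, 0.887, 0.002, -0.003]
contact_force: [0.6, 0.1, -0.7]
gripper_width: 0.0515
grasp_force: 0.0
time: 42.75
position: [0.7088, -0.3104, 0.2287]
tcp_rot: [-0.461, 0.887, 0.001, -0.001]
contact_force: [-1.3, 1.3, -0.3]
gripper_width: 0.0512
grasp_force: 0.0
top
deep_tray 0.24 [417.9, 220.3, 45.8, 24.4] 607 h 0.048 mean [ 0.415 -0.354  0.045] rect [ 417. -349.] [143.  25.] 70.5 rgb [71. 66. 85.]
vial_purple_1 0.62 [310.6, 209.3, 9.9, 6.3] 56 h 0.053 mean [0.482 0.027 0.05 ] rect [482.  27.] [12. 15.] 89.1 rgb [127.  99.  88.]
roll_wide 0.76 [318.6, 142.4, 15.4, 15.4] 226 h 0.03 mean [ 0.673 -0.014  0.026] rect [672. -15.] [50. 50.] 64.4 rgb [141. 116.  89.]
stapler 0.69 [415.4, 218.9, 47.8, 25.4] 618 h 0.048 mean [ 0.415 -0.354  0.044] rect [ 416. -350.] [145.  25.] 70.5 rgb [71. 66. 84.]
scene
base 0.66 [310.6, 148.0, 44.3, 17.9] 416 h 0.141 mean [ 0.62  -0.147  0.139] rect [ 620. -147.] [42. 10.] 62.3 rgb [105. 133.  87.]
base 0.6 [311.8, 188.3, 43.0, 10.7] 145 h 0.013 mean [ 0.598 -0.13   0.009] rect [ 603. -129.] [140.  
[... 561 characters left out ...]
 [106. 135.  87.]
vial_purple_1 0.67 [384.9, 166.7, 7.5, 15.5] 67 h 0.048 mean [ 0.528 -0.334  0.046] rect [ 530. -334.] [ 8. 11.] 66.6 rgb [173.5 162.5 149. ]
vial_purple_1 0.58 [327.1, 211.7, 6.1, 21.1] 122 h 0.049 mean [0.481 0.032 0.047] rect [482.  30.] [15. 14.] 79.9 rgb [141. 135. 128.]
roll_wide 0.62 [277.6, 186.6, 25.9, 22.9] 249 h 0.027 mean [ 0.671 -0.01   0.025] rect [672. -11.] [49. 52.] 44.5 rgb [145.  127.5  99. ]
stapler 0.92 [402.0, 178.7, 25.7, 19.6] 415 h 0.046 mean [ 0.42  -0.328  0.043] rect [ 421. -326.] [94. 22.] 69.5 rgb [ 75.  80. 102.]
stapler 0.38 [279.3, 190.9, 23.1, 14.6] 228 h 0.027 mean [ 0.671 -0.01   0.025] rect [673. -13.] [50. 51.] 24.3 rgb [140. 122. 101.]
```

View pics/scene6.png

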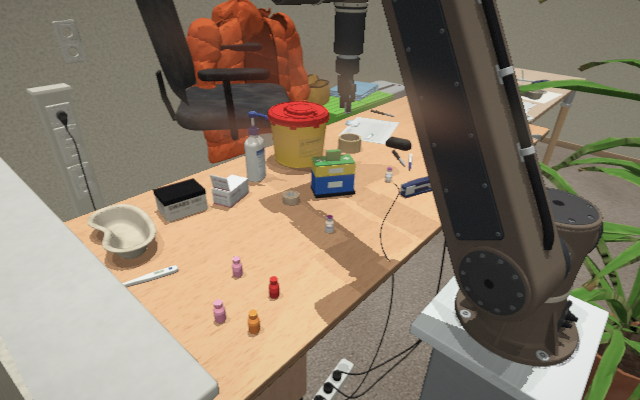

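The stack at scene (333,172) is complete and level. The lid top measures 0.142 m against an expected 0.143 m, and the things to be left alone are where they started.

```bash
python3 -c "
from cell import arm
print(arm.sign_off())"
```

```text
the job is handed in; nothing more can be done
None
```

The first-aid caddy is assembled on its base in the required order, with every part measured at its seated height and nothing else disturbed, and the job is handed in; no verdict came back.

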